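Seat a sample slide on the tilted stage and hold it flush

ROBOT

A 6-joint arm with a two-finger parallel gripper is mounted at the origin on the work surface. World frame = base frame: x ahead of the robot, y to its left, z up, the work surface at z = 0. Lengths are in mm, angles in rad, forces in N, time in s.
With the tool pointing down it reaches from about 425 to 1125 mm from the base axis. Payload 14.9 kg.
Tool frame: the origin (TCP) lies midway between the tips of the shut fingers; the grasp point (between the pads) lies 19 mm behind it; z points along the fingers, y is the direction in which the jaws open and shut (so a half turn about z gives the same grasp; the last joint's range is limited). The gripper opens to 91 mm and grips with 3 to 60 N. Pads are 32 mm wide; open, the fingers measure 118 mm over their backs; the gripper's body (76 mm by 178 mm) begins 60 mm behind the grasp point.
Start: joints at [-1.211, 0.379, 1.734, -0, 1.028, -0.033], TCP at [267.941, -646.704, 213.932] pointing down, gripper open.
Joint ranges: [-2.77, 2.77], [-0.74, 2.19], [0, 2.66], [-1.06, 4.2], [0.31, 2.87], [-3.08, 3.08]. Speed limits (rad/s): [1.89, 1.89, 2.39, 3.14, 3.14, 3.14].

INTERFACE

Orientations are given as [roll, pitch, yaw] about the fixed x, y, z axes, in that order (R = Rz(yaw) Ry(pitch) Rx(roll)).
In Python, from cell import sense, get_image, job_done gives the robot as it stands.
- The arm moves only by the tool jog_arm, never from a script. Its arguments are lists of equal length, an entry for each row: "slide": the shift along the world's x, y, z in m, a list of three; "turn": the turn about the world's z in degrees. A call has 1 to 20 rows; each row is the pose to reach, as a shift and turn from the pose measured when the call began; what a row does not reach only later rows make up. A row lasts 1/12 s, in which the tool goes at most 41.7 mm and 7.16 degrees, less where a joint would pass 70% of its speed; a pose out of reach is approached as far as the arm can. A call with a gripper value outside its range is refused whole. "hand" is the closure, from -1 (fully open) to 1 (shut), so that 0 is half open, set as the call begins (left out, the last holds). The fingers move at their own pace and stop on an object; "newtons" is the grip in N (left out, the last holds). Time passes only in rows, so rows that repeat a pose let the fingers close. It gives the time, the measured TCP pose, the force and the opening at its end, in the units of the state.
- sense(): the state, without advancing time (a new reading comes with each control period).
- get_image(name): name is "side" or "top" or "wrist"; returns a dict with "color" (480x640x3 uint8, red, green, blue), "K" (3x3 intrinsics, pixels), "origin" and "attitude" of the camera in the world; the wrist camera has in their place "mount" (4x4, takes a point from camera to tool coordinates, whose origin is the TCP and whose axes are the flange's). Camera axes: x right, y up, looking along -z (the intrinsics and any distortion apply to the point x, -y, -z); pixel columns grow to the right and rows downward; lengths in mm; the calibration is good to about 2 mm. The wrist camera is an equidistant fisheye: a pixel r from the principal point sees the ray r / f radians off the axis. A picture is of the moment at which its call begins: read the wrist's pose just before it. There is no depth.
- job_done(): hands the job in, once; it reports no verdict.
The state is a dict: "clock": time; "joint_positions": joint angles; "qvel": joint speeds; "joint_efforts": joint torques, N m; "ee_pos": TCP position; "eef_rot": TCP orientation; "contact_force": force on the tool from outside, world axes, zero at the start; "torque": the same for the moment, N m; "grip_width": opening from 0.0 (shut) to 1.0 (fully open).
Only numpy, scipy, OpenCV 4.12 (cv2) and the standard library are available. Lean on these libraries where they do the work, as an engineer would, in place of code of your own. Each camera call takes 0.05 s, during which the arm holds its last target.

TASK

Pick up the slide carrier with the blue tab, lay it flat on the sloped stage face a finger's breadth (10 to 20 mm) above the orange stop, then slide it down the slope until you feel it push squarely on the stop. Finish while still holding it by the tab: centred across the stage, flush with the slope, seated against the stop, and pressed gently so that the sprung face gives about 4 mm, without bottoming it. Do not let go, do not force the stage out of its tilt, and leave the white carrier and everything else on the bench alone.

Things in the scene. Friction and masses are not known exactly. Their poses are not given: they have to be found in the camera images.
- blue_carrier: The slide carrier to handle: a black plate 76 x 44 x 8 mm (x, y, z) with glass on top, and on its middle an upright bright blue tab 36 mm long (along x), 12 mm thick (along y), reaching from 8 to 48 mm above the underside. 40 to 85 g. Origin: centre of the underside; z up out of the tab. Same at both ends. It lies on the dark mat (4 mm thick).
- white_carrier: A like carrier with a white tab on the same mat, origin and axes alike; which lies left or right varies. Leave it alone.
- face_mid (a point): Middle of the upper surface of the aluminium stage face, 150 mm along the slope x 90 mm wide, 70 to 90 mm above the bench. x points up the slope (roughly away from the robot), y across it, z out of the face. The slope is locked somewhere between 8 and 23 degrees from level, low edge nearest the robot.
- stop: Orange stop bar across the low end of the face: 80 mm wide, 9 mm along the slope, 9 mm high, two screw heads 6 mm higher 30 mm either side of its middle. Clamped; its place along the slope varies by 30 mm. Origin: at mid-width on its side facing up the slope, level with the face surface; axes as face_mid. A seated carrier's origin lies 38 mm up the slope (+x) from here.
- stage_face (a joint): How far the sprung stage face is pressed in, m: 0 at rest, 0.008 bottomed. It gives straight along its own -z (into the slope), from about 2 N of push, then 1.5 N more per mm. A carrier sliding on the face drags with about 0.5 to 0.7 times the push, so press lightly while feeling for the stop.
- frame_rear (a point): Middle of the upper (rear) edge of the dark frame under the face; it must not be forced to another tilt.
- tube_rack: Blue tube rack 100 x 200 x 50 mm, far part of the bench; origin under its centre. Leave alone.
- flask: Glass volumetric flask, 86 mm wide, 200 mm tall; origin under its centre. Leave alone.
- reagent_bottle: Amber bottle, 70 mm wide, 150 mm tall; origin under its centre. Leave alone.
- beaker: Glass beaker, 72 mm wide, 85 mm tall, right of the stage; origin under its centre. Leave alone.
- stopper: Small blue flask stopper, 40 mm wide, 28 mm tall, on the bench near the robot; origin under its centre. Leave alone.
- tip_box: Orange box 85 x 120 x 55 mm at the left; origin under its centre. Leave alone.
There are look-alikes about, which are no part of the job. Leave any green look-alike of the blue_carrier alone.

How it is judged:
By the outcome, as a careful person would: the job done as asked, in the order asked, and still so for the second after the job is handed in, while the arm keeps its last pose, push and grip.
It also fails if it takes over 42 s, if anything falls off the work surface, if the arm or the gripper's body presses on something with over 40 N, if the wrist force passes 120 N, or if a joint passes its speed limit or range.

## Working session

There is one attempt and no reset: what is moved stays moved. The work goes in short steps, Python scripts to look and compute and a tool call to move; the robot and the scene stay as the last step left them, time stands still between calls to the robot, and variables do not carry over. Pictures are saved under pics/ and viewed, and the job is handed in when it is done.

Besides the shell and the picture viewer there is one more tool, called in YAML: its name, and indented under it one key for each argument. jog_arm: Moves the arm, as the interface text tells. Its arguments: {"type":"object","properties":{"slide":{"type":"array"},"turn":{"type":"array"},"hand":{"type":"number"},"newtons":{"type":"number"}},"required":["slide","turn"]}

```bash
ls; mkdir -p pics; cat > h.py <<'E'
import numpy as np, cv2
from cell import sense,get_image,job_done
E
python3 - <<'E'
from h import *
print(sense())
for n in ["side","top","wrist"]:
    im=get_image(n); cv2.imwrite(f"pics/{n}0.png",im["color"][:,:,::-1])
    print(n,{k:np.round(v,4).tolist() if hasattr(v,'__len__') and not isinstance(v,str) else v for k,v in im.items() if k!="color"})
E
```

```text
pics
{'clock': 0.0, 'joint_positions': array([-1.21129228e+00,  3.79462496e-01,  1.73480777e+00, -4.35562766e-05,
        1.02850399e+00, -3.33008478e-02]), 'qvel': array([ 6.51371045e-04,  9.29846883e-04,  1.40409931e-03,  7.85703824e-04,
       -2.37011564e-04, -7.78957446e-05]), 'joint_efforts': array([-1.97283633e-03, -7.63732624e+01, -4.34373093e+01,  6.50136452e-02,
        4.23500582e-02, -9.28482950e-05]), 'ee_pos': array([ 267.78332263, -646.29863272,  213.23718297]), 'eef_rot': array([-3.14041046e+00, -2.08122291e-06,  3.92827396e-01]), 'contact_force': array([-0.6150207 ,  0.03263427,  0.32025763]), 'torque': array([-0.04221366,  0.00201619,  0.00343771]), 'grip_width': 1.0020092638922495}
side {'K': [[584.4274, 0.0, 314.0504], [0.0, 584.4274, 228.7687], [0.0, 0.0, 1.0]], 'origin': [1328.3217, 1054.1133, 1113.5749], 'attitude': [0.8828, 0.0022, 2.4892]}
top {'K': [[520.4031, 0.0, 317.6696], [0.0, 520.4031, 239.5394], [0.0, 0.0, 1.0]], 'origin': [403.6862, 23.1169, 1288.9868], 'attitude': [0.1322, 0.0108, -1.5753]}
wrist {'K': [[371.6483, 0.0, 317.7415], [0.0, 371.6483, 236.9728], [0.0, 0.0, 1.0]], 'mount': [[-0.0001, 0.967, 0.2547, 72.6699], [1.0, 0.0001, -0.0, 0.8758], [-0.0, 0.2547, -0.967, -170.6206], [0.0, 0.0, 0.0, 1.0]]}
```

View pics/top0.png

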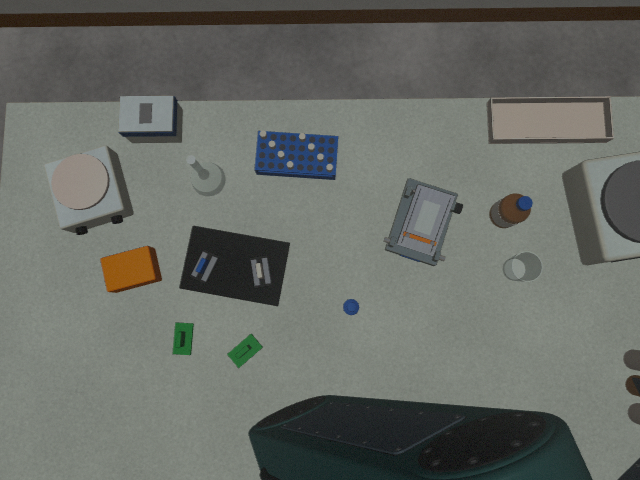

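View pics/side0.png

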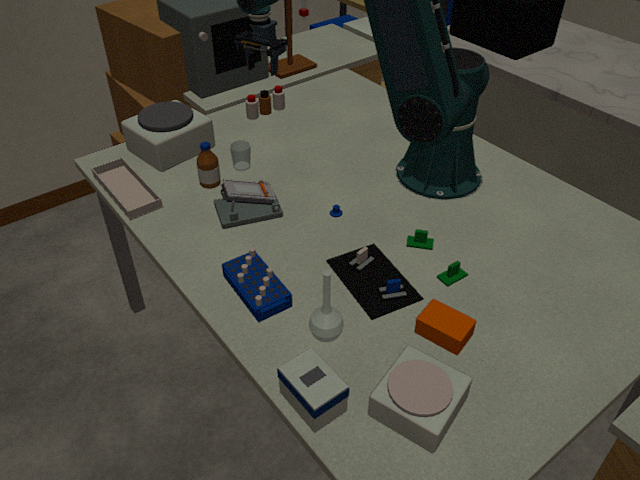

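View pics/wrist0.png

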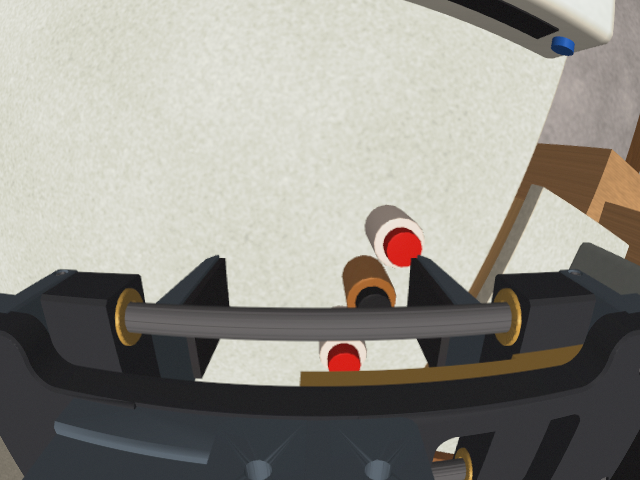

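```bash
python3 - <<'E'
from h import *
im=cv2.imread("pics/top0.png")
a=cv2.resize(im[215:315,170:300],None,fx=6,fy=6,interpolation=cv2.INTER_CUBIC)
b=cv2.resize(im[170:275,375:475],None,fx=5.7,fy=5.7,interpolation=cv2.INTER_CUBIC)
cv2.imwrite("pics/ta.png",a);cv2.imwrite("pics/tb.png",b)
im=cv2.imread("pics/side0.png")
c=cv2.resize(im[165:235,200:300],None,fx=8,fy=8,interpolation=cv2.INTER_CUBIC)
cv2.imwrite("pics/sb.png",c)
E
```

```text
(no output)
```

View pics/ta.png

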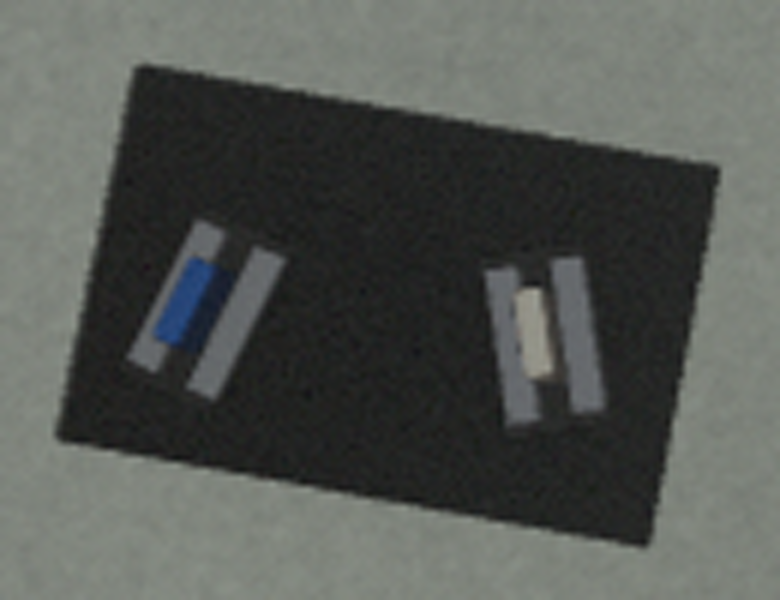

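View pics/tb.png

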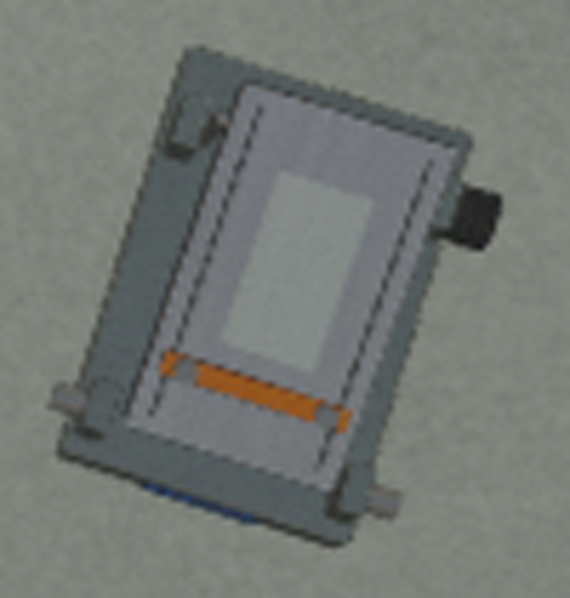

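View pics/sb.png

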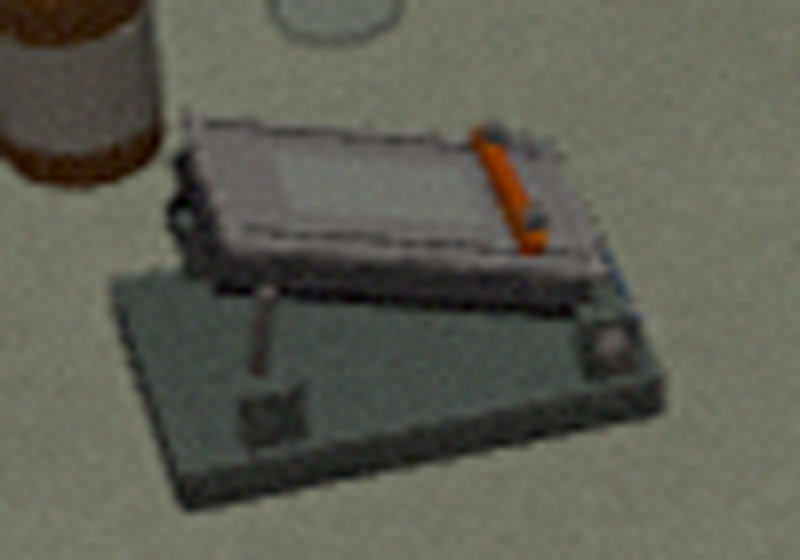

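```bash
cat > h.py <<'E'
import numpy as np, cv2
from scipy.spatial.transform import Rotation as Ro
from scipy.optimize import least_squares
from cell import sense,get_image,job_done
CAM={"side":(np.array([[584.4274,0,314.0504],[0,584.4274,228.7687],[0,0,1]]),[1328.3217,1054.1133,1113.5749],[0.8828,0.0022,2.4892]),
"top":(np.array([[520.4031,0,317.6696],[0,520.4031,239.5394],[0,0,1]]),[403.6862,23.1169,1288.9868],[0.1322,0.0108,-1.5753])}
M=np.array([[-0.0001,0.967,0.2547,72.6699],[1,0.0001,0,0.8758],[0,0.2547,-0.967,-170.6206],[0,0,0,1]])
WK=(371.6483,317.7415,236.9728)
def proj(n,P):
    K,o,a=CAM[n]; R=Ro.from_euler('xyz',a).as_matrix()
    p=(np.atleast_2d(P)-o)@R
    return np.c_[K[0,2]+K[0,0]*p[:,0]/-p[:,2],K[1,2]+K[1,1]*-p[:,1]/-p[:,2]]
def projw(P,pos,rot):
    T=np.eye(4);T[:3,:3]=Ro.from_euler('xyz',rot).as_matrix();T[:3,3]=pos
    C=T@M; p=(np.atleast_2d(P)-C[:3,3])@np.linalg.inv(C[:3,:3]).T
    x,y,z=p[:,0],-p[:,1],-p[:,2]; rr=np.hypot(x,y); r=WK[0]*np.arctan2(rr,z)
    return np.c_[WK[1]+r*x/rr,WK[2]+r*y/rr]
def P(n,Q): return projw(Q,*n) if isinstance(n,tuple) else proj(n,Q)
def unz(n,px,z):
    return least_squares(lambda q:(P(n,[[q[0],q[1],z]])-px).ravel(),[500,100]).x
def stageR(yaw,tilt): return Ro.from_euler('ZY',[yaw,-tilt]).as_matrix()
def stagepts(q,loc): return q[:3]+np.asarray(loc)@stageR(q[3],q[4]).T
FACE=np.array([[75,45,0],[75,-45,0],[-75,-45,0],[-75,45,0]])
CARR=np.array([[38,22,8],[38,-22,8],[-38,-22,8],[-38,22,8]])
TAB=np.array([[18,6,48],[18,-6,48],[-18,-6,48],[-18,6,48]])
E
python3 - <<'E'
from h import *
t=np.array([[240,88],[463,160],[325,488],[130,422]])/5.7+[375,170]
s=np.array([[240,250],[195,120],[565,150],[600,265]])/8+[200,165]
f=lambda q:np.r_[(proj("top",stagepts(q,FACE))-t).ravel(),(proj("side",stagepts(q,FACE))-s).ravel()]
r=least_squares(f,[450,-200,80,-.3,.25]);print(r.x,np.degrees(r.x[3:]),np.round(r.fun,1))
f=np.array([[200,220],[285,257],[210,400],[130,365]])/6+[170,215]
for p in f: print(unz("top",p,12))
tb=np.array([[190,257],[218,265],[178,347],[154,337]])/6+[170,215]
print('tab',[unz("top",p,52).round(1) for p in tb], unz("top",tb.mean(0),52))
w=np.array([533,333])/6+[170,215];print('white',unz("top",w,52))
for n,p in dict(stopper=(351,306),flask=(203,178),rack=(297,156)).items():print(n,unz("top",p,25))
print(proj("top",[[0,0,0],[450,-200,80]]))
E
```

```text
[ 6.05876514e+02 -2.18137505e+02  7.76542917e+01 -3.40226688e-01
  3.07425344e-01] [-19.49355331  17.61417473] [ 1.  -0.3 -1.1 -0.5  0.4  1.8 -1.5  1.  -1.3 -0.3 -1.6 -0.7 -1.5 -0.5
  1.5  1.3]
[544.97997968 319.14190573]
[529.46482569 283.70047722]
[470.87790238 313.2236639 ]
[485.36400466 346.43719427]
tab [array([525.7, 313.5]), array([522.5, 302.2]), array([489.9, 317.4]), array([493.9, 327.1])] [507.95901503 315.05412771]
white [494.67522196 176.23247414]
stopper [409.92671423 -43.51836254]
flask [728.46420819 321.49709873]
rack [783.2437048   86.83884992]
[[334.18632106 481.80999339]
 [419.80496948 288.07743204]]
```

jog_arm:
  slide:
    - [0, 0.01, 0.03]
    - [0.01, 0.03, 0.065]
    - [0.03, 0.06, 0.08]
    - [0.05, 0.09, 0.09]
    - [0.075, 0.125, 0.09]
    - [0.1, 0.155, 0.09]
    - [0.12, 0.19, 0.09]
    - [0.14, 0.225, 0.09]
    - [0.16, 0.26, 0.09]
    - [0.18, 0.295, 0.09]
    - [0.2, 0.33, 0.09]
    - [0.22, 0.36, 0.09]
    - [0.24, 0.39, 0.08]
    - [0.26, 0.42, 0.07]
    - [0.277, 0.445, 0.067]
    - [0.277, 0.449, 0.067]
    - [0.277, 0.449, 0.067]
  turn: [-2, -6, -10, -15, -20, -25, -30, -34, -38, -42, -42, -42, -42, -42, -42, -42, -42]

```text
clock: 1.57
ee_pos: [545.1, -196.0, 280.0]
eef_rot: [-3.141, 0.001, -0.338]
contact_force: [-0.4, -1.1, 0.5]
grip_width: 0.999
```

```bash
python3 - <<'E'
from h import *
s=sense();print(s['clock'],s['ee_pos'],s['eef_rot'],s['joint_positions'],s['contact_force'])
im=get_image("wrist"); cv2.imwrite("pics/w1.png",im["color"][:,:,::-1])
E
```

```text
1.5667 [ 545.05585261 -195.96788115  279.97695947] [-3.14070653e+00  9.41021768e-04 -3.37783523e-01] [-3.85773691e-01  1.14710946e-01  1.93792815e+00  9.47403498e-04
  1.08993619e+00  1.52236795e+00] [-0.40127075 -1.0880045   0.47272193]
```

View pics/w1.png

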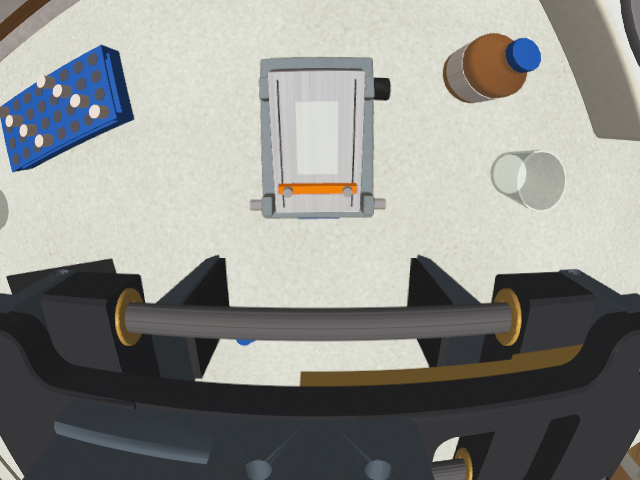

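```bash
python3 - <<'E'
from h import *
im=cv2.imread("pics/w1.png")
cv2.imwrite("pics/w1a.png",cv2.resize(im[55:130,250:380],None,fx=6,fy=6,interpolation=cv2.INTER_CUBIC))
cv2.imwrite("pics/w1b.png",cv2.resize(im[150:225,250:380],None,fx=6,fy=6,interpolation=cv2.INTER_CUBIC))
E
```

```text
(no output)
```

View pics/w1a.png

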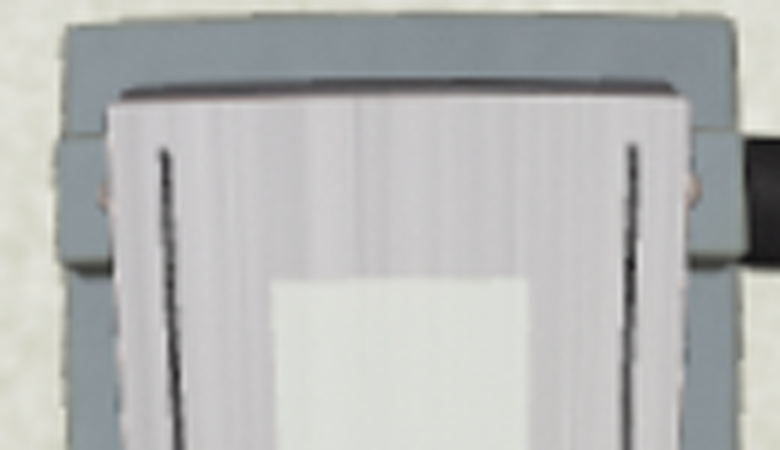

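View pics/w1b.png

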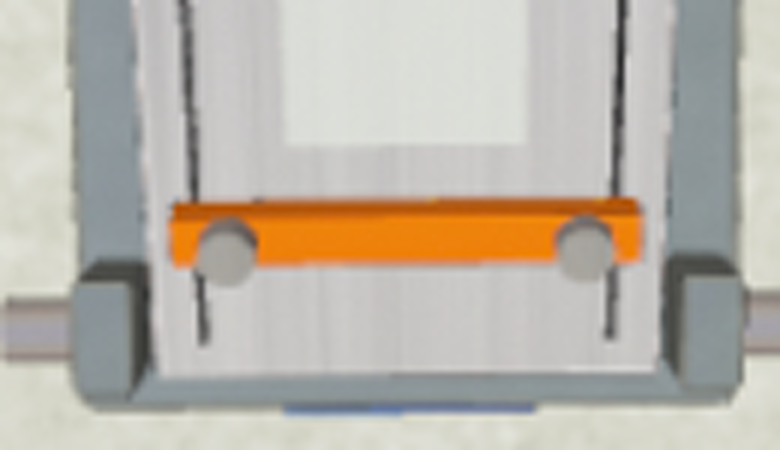

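```bash
python3 - <<'E'
from h import *
t=np.array([[240,88],[463,160],[325,488],[130,422]])/5.7+[375,170]
s=np.array([[240,250],[195,120],[565,150],[600,265]])/8+[200,165]
w=np.r_[np.array([[110,100],[688,96]])/6+[250,55],np.array([[657,370],[160,375]])/6+[250,150]]
ws=np.array([[172,205],[637,200]])/6+[250,150]
V=([545.056,-195.968,279.977],[-3.140707,.000941,-.3377835])
STOP=lambda d:np.array([[d,40,0],[d,-40,0]])
def f(q,a,b):return np.r_[a*(proj("top",stagepts(q,FACE))-t).ravel(),b*(proj("side",stagepts(q,FACE))-s).ravel(),(projw(stagepts(q,FACE),*V)-w).ravel(),(projw(stagepts(q,STOP(q[5])),*V)-ws).ravel()]
for a,b in [(0.5,.5),(0,0),(.5,0),(0,.5)]:
    r=least_squares(f,[600,-210,80,-.3,.25,-50],args=(a,b));print(r.x.round(2),np.degrees(r.x[3:5]).round(2),r.fun.round(1).tolist())
    q=r.x; print('stop',stagepts(q,[q[5],0,0]).round(1),'seat',stagepts(q,[q[5]+38,0,0]).round(1))
E
```

```text
[ 6.0914e+02 -2.1869e+02  7.8430e+01 -3.3000e-01  3.0000e-01 -4.1300e+01] [-18.87  17.24] [0.4, -0.8, -0.6, -1.1, 0.5, 0.2, -0.5, -0.0, -1.1, 0.0, -1.4, -0.1, -1.3, -0.3, 0.3, 0.5, -0.1, 0.5, 0.2, 0.3, -0.1, 0.2, -0.3, 0.0, 0.5, -0.1, -0.1, 0.1]
stop [ 571.8 -205.9   66.2] seat [ 606.2 -217.7   77.5]
[ 6.0944e+02 -2.1879e+02  7.8500e+01 -3.3000e-01  2.9000e-01 -4.1530e+01] [-18.83  16.9 ] [0.0, -0.0, -0.0, -0.0, 0.0, 0.0, -0.0, -0.0, -0.0, 0.0, -0.0, -0.0, -0.0, -0.0, 0.0, 0.0, -0.1, 0.1, 0.0, -0.2, -0.0, 0.1, -0.3, -0.0, 0.5, -0.1, -0.1, 0.1]
stop [ 571.8 -206.    66.4] seat [ 606.2 -217.7   77.5]
[ 6.0932e+02 -2.1877e+02  7.8220e+01 -3.3000e-01  3.0000e-01 -4.1470e+01] [-18.86  16.99] [0.4, -0.8, -0.6, -1.2, 0.5, 0.1, -0.5, -0.1, -0.0, 0.0, -0.0, -0.0, -0.0, -0.0, 0.0, 0.0, -0.0, 0.3, 0.1, 0.0, -0.1, 0.1, -0.3, -0.0, 0.6, -0.1, -0.1, 0.1]
stop [ 571.8 -206.    66.1] seat [ 606.2 -217.7   77.2]
[ 6.0925e+02 -2.1870e+02  7.8630e+01 -3.3000e-01  3.0000e-01 -4.1370e+01] [-18.84  17.15] [0.0, -0.0, -0.0, -0.0, 0.0, 0.0, -0.0, -0.0, -1.1, 0.0, -1.4, -0.1, -1.4, -0.4, 0.3, 0.5, -0.2, 0.3, 0.1, 0.1, -0.1, 0.2, -0.3, 0.0, 0.5, -0.1, -0.1, 0.1]
stop [ 571.8 -205.9   66.4] seat [ 606.2 -217.7   77.6]
```

jog_arm:
  slide:
    - [0, 0.02, 0]
    - [-0.002, 0.05, 0]
    - [-0.005, 0.09, 0]
    - [-0.01, 0.13, 0]
    - [-0.015, 0.17, 0]
    - [-0.02, 0.21, 0]
    - [-0.025, 0.25, 0]
    - [-0.035, 0.29, 0]
    - [-0.045, 0.33, 0]
    - [-0.055, 0.37, -0.01]
    - [-0.065, 0.41, -0.02]
    - [-0.075, 0.445, -0.03]
    - [-0.08, 0.48, -0.04]
    - [-0.086, 0.51, -0.05]
    - [-0.092, 0.53, -0.06]
    - [-0.092, 0.536, -0.06]
    - [-0.092, 0.536, -0.06]
  turn: [0, 0, -1, -1, -2, -2, -3, -3, -4, -4, -5, -5, -5, -5, -5, -5, -5]

```text
clock: 3.03
ee_pos: [453.0, 338.9, 220.2]
eef_rot: [-3.141, 0.001, -0.425]
contact_force: [0.6, -0.9, 0.0]
grip_width: 0.999
```

```bash
python3 - <<'E'
from h import *
s=sense();print(s['clock'],s['ee_pos'],s['eef_rot'],s['joint_positions'],s['contact_force'])
im=get_image("wrist"); cv2.imwrite("pics/w2.png",im["color"][:,:,::-1])
print(projw([[508,315,52]],s['ee_pos'],s['eef_rot']))
E
```

```text
3.0333 [452.98921543 338.86700561 220.1905093 ] [-3.14148985e+00  6.44518827e-04 -4.25435044e-01] [6.00777718e-01 1.61193663e-01 2.00466686e+00 7.29907186e-04
 9.75978215e-01 2.59660004e+00] [ 0.61804745 -0.85263234  0.04568993]
[[315.71866457 155.07942016]]
```

View pics/w2.png

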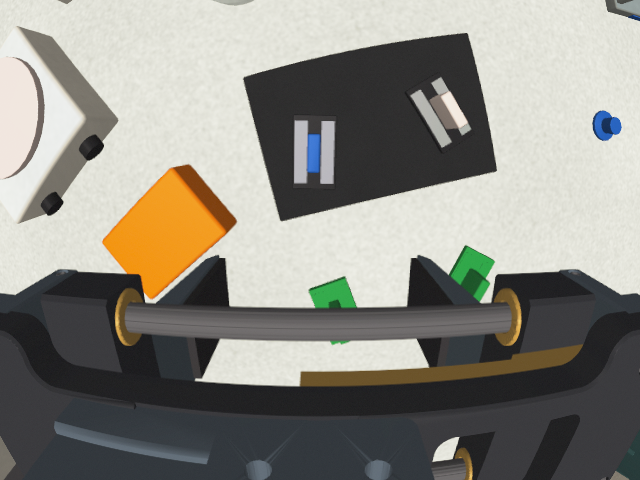

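```bash
python3 - <<'E'
from h import *
im=cv2.imread("pics/w2.png")
cv2.imwrite("pics/w2a.png",cv2.resize(im[105:200,265:365],None,fx=6,fy=6,interpolation=cv2.INTER_CUBIC))
E
```

```text
(no output)
```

View pics/w2a.png

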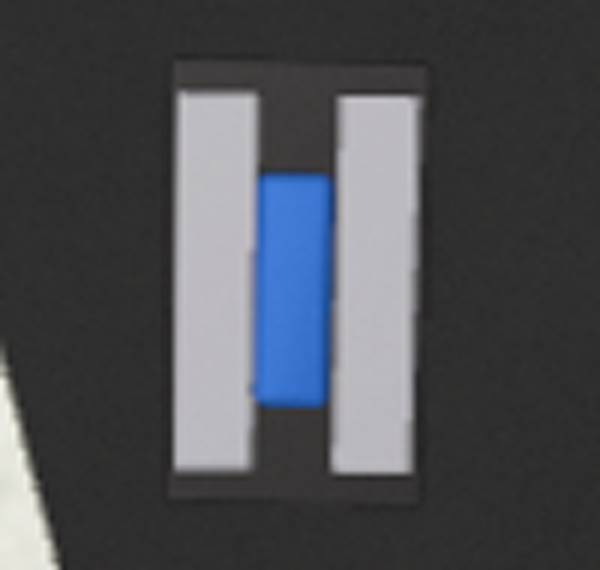

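```bash
python3 - <<'E'
from h import *
V=([452.989,338.867,220.19],[-3.14149,.000645,-.425435])
p=np.array([[172,62],[428,68],[418,503],[168,497],[259,174],[331,175],[327,405],[254,402]])/6+[265,105]
L=np.r_[CARR,TAB]
def m(q): return L@Ro.from_euler('z',q[2]).as_matrix().T+[q[0],q[1],4]
r=least_squares(lambda q:(projw(m(q),*V)-p).ravel(),[508,315,-.42]);print(r.x,np.degrees(r.x[2]),r.fun.reshape(-1,2).round(1).tolist())
for sl in (slice(0,4),slice(4,8)):
  r=least_squares(lambda q:(projw(m(q),*V)-p)[sl].ravel(),[508,315,-.42]);print(r.x,np.degrees(r.x[2]))
E
```

```text
[ 5.10174698e+02  3.15843207e+02 -4.44975925e-01] -25.495242465333348 [[-0.6, -0.8], [0.6, -1.0], [0.4, 0.6], [-0.8, 0.8], [-0.6, -0.6], [0.7, -0.5], [0.6, 0.6], [-0.4, 0.8]]
[ 5.10029112e+02  3.15794782e+02 -4.44486346e-01] -25.467191683602223
[ 5.10289537e+02  3.15881856e+02 -4.46934401e-01] -25.607454889830834
```

```bash
python3 - <<'E'
from h import *
V=([452.989,338.867,220.19],[-3.14149,.000645,-.425435])
for px in [(236,222),(208,170),(160,297)]:
    q=unz(V,px,55); d=q-[510.1,315.8]; a=-np.radians(25.5); print(q,'carrier frame',d@[np.cos(a),np.sin(a)],d@[-np.sin(a),np.cos(a)])
E
```

```text
[483.14569841 408.63068175] carrier frame -64.29319457776637 72.18348134102233
[538.70606166 410.83902662] carrier frame -15.095945291882872 98.0960538491612
[447.17977362 522.88142114] carrier frame -145.9417201579029 159.82078771562928
```

jog_arm:
  slide:
    - [0.015, -0.006, -0.01]
    - [0.035, -0.014, -0.03]
    - [0.05, -0.02, -0.06]
    - [0.057, -0.023, -0.09]
    - [0.057, -0.023, -0.12]
    - [0.057, -0.023, -0.12]
    - [0.057, -0.023, -0.12]
  turn: [0, -1, -1.1, -1.1, -1.1, -1.1, -1.1]
  hand: -0.3
  newtons: 8

```text
clock: 3.67
ee_pos: [510.5, 313.4, 100.6]
eef_rot: [3.14, 0.001, -0.447]
contact_force: [0.7, -0.2, 0.8]
grip_width: 0.646
```

```bash
python3 - <<'E'
from h import *
s=sense();print(s['clock'],s['ee_pos'],s['eef_rot'],s['grip_width'],s['contact_force'])
im=get_image("wrist"); cv2.imwrite("pics/w3.png",im["color"][:,:,::-1])
E
```

```text
3.6667 [510.46800304 313.42198965 100.64881976] [ 3.14040392e+00  1.37309369e-03 -4.47080227e-01] 0.6459646997040756 [ 0.7440674  -0.2295903   0.80324065]
```

View pics/w3.png

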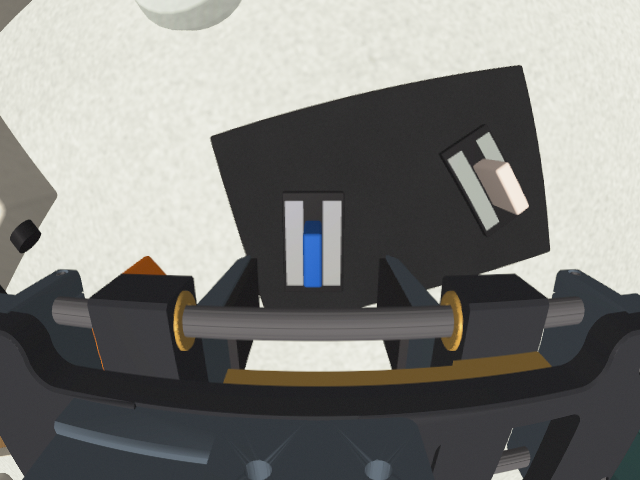

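jog_arm:
  slide:
    - [0, 0.002, -0.02]
    - [0, 0.002, -0.045]
    - [0, 0.002, -0.065]
    - [0, 0.002, -0.079]
    - [0, 0.002, -0.079]
    - [0, 0.002, -0.079]
  turn: [0, 0, 0, 0, 0, 0]

```text
clock: 4.22
ee_pos: [511.8, 316.6, 24.3]
eef_rot: [-3.14, -0.001, -0.446]
contact_force: [-0.4, 0.6, 0.2]
grip_width: 0.649
```

```bash
python3 - <<'E'
from h import *
s=sense();print(s['clock'],s['ee_pos'],s['eef_rot'],s['grip_width'],s['contact_force'])
im=get_image("wrist"); cv2.imwrite("pics/w4.png",im["color"][150:400,180:460,::-1])
E
```

```text
4.2167 [511.79053667 316.58655372  24.3268949 ] [-3.13989986e+00 -6.76787370e-04 -4.46445013e-01] 0.6485815197660936 [-0.42184881  0.60405606  0.17451701]
```

View pics/w4.png

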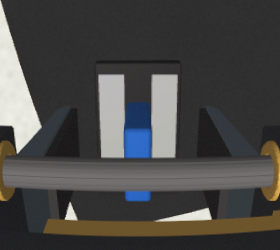

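jog_arm:
  slide:
    - [-0.001, -0.001, -0.003]
    - [-0.001, -0.001, -0.003]
    - [-0.001, -0.001, -0.003]
    - [-0.001, -0.001, -0.003]
  turn: [0, 0, 0, 0]

```text
clock: 4.6
ee_pos: [511.4, 316.0, 22.4]
eef_rot: [-3.138, -0.002, -0.446]
contact_force: [0.1, -0.1, -0.5]
grip_width: 0.652
```

jog_arm:
  slide:
    - [0, 0, 0]
    - [0, 0, 0]
    - [0, 0, 0]
    - [0, 0, 0]
    - [0, 0, 0]
    - [0, 0, 0]
    - [0, 0, 0]
    - [0, 0, 0]
  turn: [0, 0, 0, 0, 0, 0, 0, 0]
  hand: 1
  newtons: 8

```text
clock: 5.27
ee_pos: [511.4, 315.9, 22.4]
eef_rot: [-3.139, -0.002, -0.446]
contact_force: [-0.4, -0.6, 0.8]
grip_width: 0.131
```

jog_arm:
  slide:
    - [0, 0, 0.01]
    - [0, 0, 0.03]
    - [0, 0, 0.06]
    - [0, 0, 0.1]
    - [0, 0, 0.14]
    - [0, 0, 0.16]
    - [0, 0, 0.16]
    - [0, 0, 0.16]
  turn: [0, 0, 0, 0, 0, 0, 0, 0]

```text
clock: 5.93
ee_pos: [511.8, 316.2, 184.0]
eef_rot: [-3.136, -0.003, -0.446]
contact_force: [0.5, 0.2, -1.4]
grip_width: 0.13
```

```bash
python3 - <<'E'
from h import *
s=sense();print(s['clock'],s['ee_pos'],s['eef_rot'],s['grip_width'],s['contact_force'])
im=get_image("wrist"); cv2.imwrite("pics/w5.png",im["color"][:,:,::-1])
cv2.imwrite("pics/w5a.png",cv2.resize(im["color"][170:370,200:440,::-1],None,fx=3,fy=3))
E
```

```text
5.9333 [511.83504201 316.19319172 184.01231383] [-3.13638275 -0.00314819 -0.44644692] 0.13042297674393466 [ 0.51924305  0.22871526 -1.37584446]
```

View pics/w5a.png

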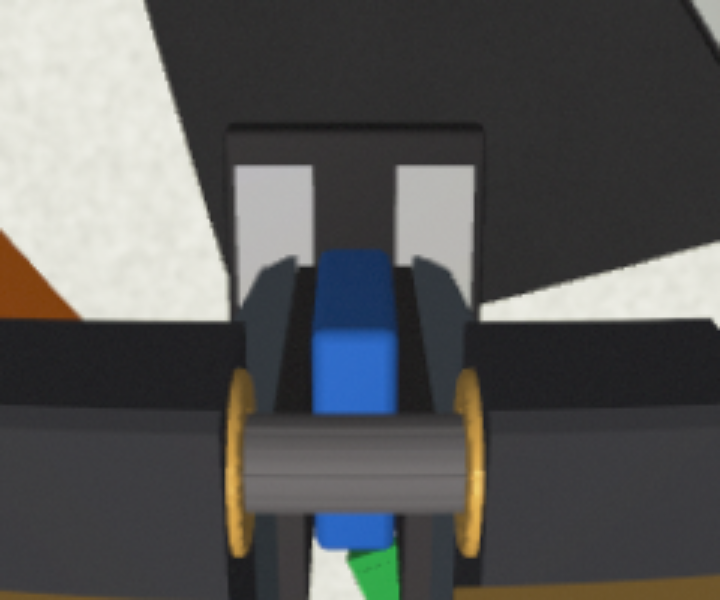

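```bash
cat >> h.py <<'E'
def carr2tool(q,L): # q: x,z,pitch,y ; pitch>0 : +x end up (carrier climbs)
    R=np.diag([1,-1,-1.])@Ro.from_euler('y',-q[2]).as_matrix()
    return np.asarray(L)@R.T+[q[0],q[3],q[1]]
def projt(T): # tool-frame pts
    return projw(T,[0,0,0],[0,0,0])
E
python3 - <<'E'
from h import *
p=np.array([[315,330],[395,330],[315,548],[395,548],[318,250],[390,250],[229,130],[483,130],[229,124],[483,124]])/3+[200,170]
L=np.array([[18,6,48],[18,-6,48],[-18,6,48],[-18,-6,48],[18,6,8],[18,-6,8],[38,22,8],[38,-22,8],[38,22,0],[38,-22,0]])
f=lambda q:(projt(carr2tool(q,L))-p).ravel()
r=least_squares(f,[0,18,0,0]);print(r.x,np.degrees(r.x[2]),r.fun.reshape(-1,2).round(1).tolist())
E
```

```text
[-2.12789845e+00  2.20126950e+01 -3.90509293e-03  1.18755246e+00] -0.223745343661084 [[-0.9, -0.2], [1.2, -0.2], [0.2, 0.3], [-0.0, 0.3], [0.8, -1.3], [-0.1, -1.3], [-1.2, 1.0], [0.6, 1.0], [0.5, 0.1], [-1.2, 0.1]]
```

```bash
cat >> h.py <<'E'
STG=np.array([609.5,-218.3,78.4,np.radians(-18.85),np.radians(17.0)])
SX=-41.4
def tcp_for(gap,lift=0,q=STG,gx=1.5,hp=33.2,dt=14.8,y=0):
    return stagepts(q,[SX+38+gap+gx,y,hp+lift])-[0,0,dt]
E
python3 - <<'E'
from h import *
for g,l in [(15,60),(15,20),(15,10),(15,0),(0,0)]: print(g,l,tcp_for(g,l).round(1))
E
```

```text
15 60 [ 595.6 -213.5  156.6]
15 20 [ 606.6 -217.3  118.3]
15 10 [ 609.4 -218.3  108.7]
15 0 [ 612.2 -219.2   99.2]
0 0 [ 598.6 -214.6   94.8]
```

jog_arm:
  slide:
    - [0.002, -0.015, 0]
    - [0.006, -0.04, 0]
    - [0.012, -0.075, 0]
    - [0.02, -0.115, 0]
    - [0.026, -0.155, 0]
    - [0.033, -0.195, 0]
    - [0.04, -0.235, 0]
    - [0.046, -0.275, 0]
    - [0.053, -0.315, 0]
    - [0.06, -0.355, 0]
    - [0.066, -0.395, 0]
    - [0.073, -0.435, 0]
    - [0.08, -0.47, 0]
    - [0.084, -0.5, -0.01]
    - [0.088, -0.52, -0.02]
    - [0.088, -0.53, -0.03]
    - [0.088, -0.532, -0.034]
    - [0.088, -0.532, -0.034]
    - [0.088, -0.532, -0.034]
  turn: [0, 0, 1, 2, 3, 4, 5, 6, 6.7, 6.7, 6.7, 6.7, 6.7, 6.7, 6.7, 6.7, 6.7, 6.7, 6.7]

```text
clock: 7.57
ee_pos: [598.4, -215.2, 147.8]
eef_rot: [-3.138, -0.0, -0.329]
contact_force: [-0.2, 0.2, -0.2]
grip_width: 0.132
```

```bash
python3 - <<'E'
from h import *
s=sense();print(s['clock'],s['ee_pos'],s['eef_rot'],s['grip_width'],s['contact_force'])
im=get_image("wrist"); cv2.imwrite("pics/w6.png",im["color"][:,:,::-1])
for n in ("side","top"):
    im=get_image(n); cv2.imwrite(f"pics/{n}6.png",im["color"][:,:,::-1])
c=cv2.imread("pics/side6.png"); cv2.imwrite("pics/side6a.png",cv2.resize(c[140:240,190:310],None,fx=6,fy=6,interpolation=cv2.INTER_CUBIC))
E
```

```text
7.5667 [ 598.42996517 -215.23358259  147.84446436] [-3.13821594e+00 -1.66439521e-04 -3.29052407e-01] 0.13204915261483155 [-0.19938586  0.17620872 -0.24781437]
```

View pics/w6.png

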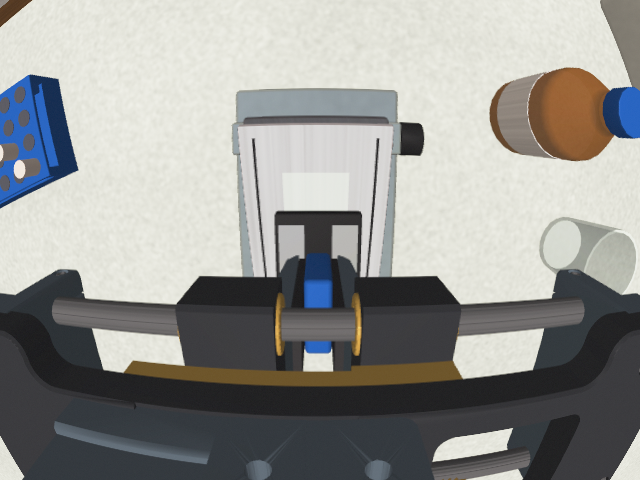

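View pics/side6a.png

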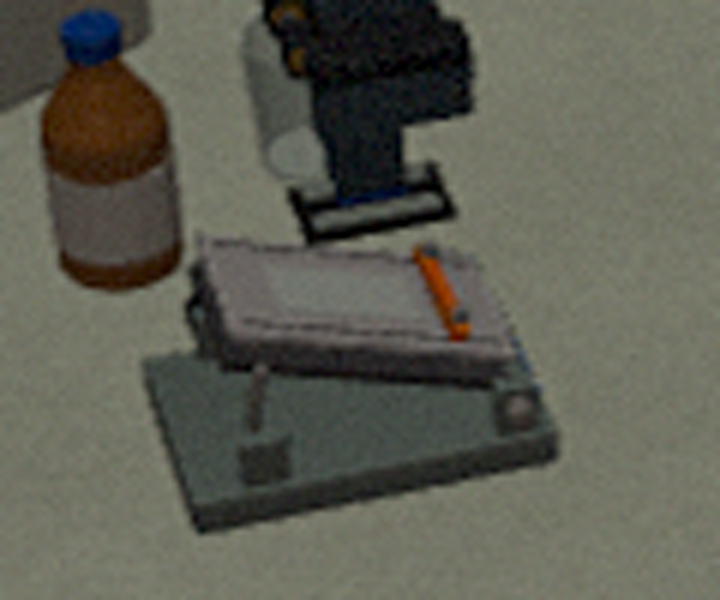

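```bash
python3 - <<'E'
from h import *
c=cv2.imread("pics/w6.png"); cv2.imwrite("pics/w6a.png",cv2.resize(c[110:280,225:410],None,fx=3.5,fy=3.5,interpolation=cv2.INTER_CUBIC))
V=([598.43,-215.234,147.844],[-3.138216,-.000166,-.32905])
def show(L): 
    p=projw(stagepts(STG,L),*V); return ((p-[225,110])*3.5).round(0).tolist()
print('face',show([[75,45,0],[75,-45,0],[20,45,0],[20,-45,0]]))
T=carr2tool([-2,22,0,0],[[38,22,8],[38,-22,8]])
print('carr', ((projt(T)-[225,110])*3.5).round())
E
```

```text
face [[48.0, 53.0], [585.0, 52.0], [74.0, 342.0], [561.0, 342.0]]
carr [[167. 365.]
 [470. 365.]]
```

View pics/w6a.png

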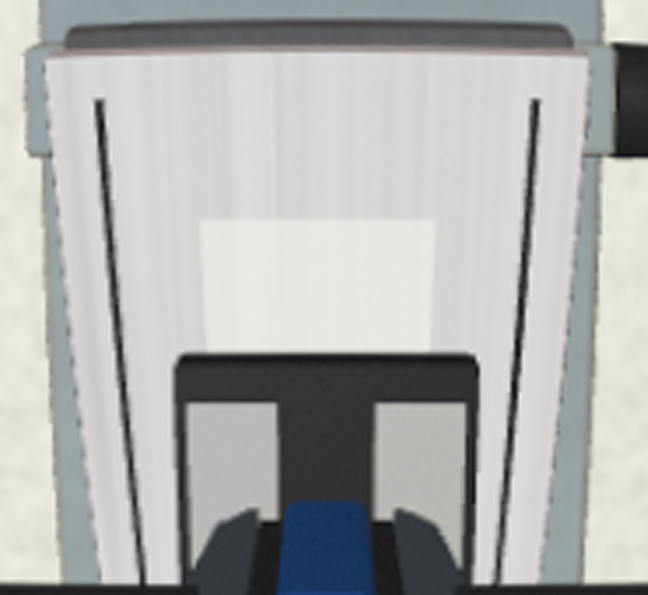

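```bash
cat > fit.py <<'E'
from h import *
import h
t=np.array([[240,88],[463,160],[325,488],[130,422]])/5.7+[375,170]
s=np.array([[240,250],[195,120],[565,150],[600,265]])/8+[200,165]
w=np.r_[np.array([[110,100],[688,96]])/6+[250,55],np.array([[657,370],[160,375]])/6+[250,150]]
ws=np.array([[172,205],[637,200]])/6+[250,150]
V1=([545.056,-195.968,279.977],[-3.140707,.000941,-.3377835])
V6=([598.43,-215.234,147.844],[-3.138216,-.000166,-.32905])
g1=np.r_[np.array([[163,150],[632,147]])/6+[250,55],np.array([[204,340],[610,337]])/6+[250,150]]
w6=np.array([[47,57],[588,55]])/3.5+[225,110]
g6=np.array([[98,100],[537,100]])/3.5+[225,110]
pc=np.array([[315,330],[395,330],[315,548],[395,548],[318,250],[390,250],[229,130],[483,130],[229,124],[483,124]])/3+[200,170]
LC=np.array([[18,6,48],[18,-6,48],[-18,6,48],[-18,-6,48],[18,6,8],[18,-6,8],[38,22,8],[38,-22,8],[38,22,0],[38,-22,0]])
M0=h.M.copy()
def f(q,use):
    st=q[:5]; d,ga,gb,gy=q[5:9]; dt=q[9:12]; da=q[12:15]; cx=q[15]
    h.M=M0.copy(); h.M[:3,:3]=M0[:3,:3]@Ro.from_rotvec(da).as_matrix(); h.M[:3,3]+=dt
    r=[]
    r.append((projw(stagepts(st,FACE),*V1)-w)/.3); r.append((projw(stagepts(st,[[d,40,0],[d,-40,0]]),*V1)-ws)/.3)
    r.append((projw(stagepts(st,[[ga,gy,0],[ga,-gy,0],[gb,-gy,0],[gb,gy,0]]),*V1)-g1[[0,1,3,2]])/.3)
    r.append((projw(stagepts(st,FACE[:2]),*V6)-w6)/.3)
    r.append((projw(stagepts(st,[[ga,gy,0],[ga,-gy,0]]),*V6)-g6)/.3)
    r.append((projt(carr2tool([cx,18.4,0,0],LC))-pc)/.6)
    if use: 
        r.append((proj("top",stagepts(st,FACE))-t)/1.2); r.append((proj("side",stagepts(st,FACE))-s)/1.2)
    h.M=M0
    return np.r_[np.concatenate(r).ravel(),dt/1.5,da/.006,(cx+1.5)/1.]
if __name__=="__main__":
  for use in (0,1):
    r=least_squares(f,[609,-218,78,-.33,.3,-41,60,-60,38,0,0,0,0,0,0,-1.5],args=(use,),x_scale='jac')
    q=r.x; C=np.sqrt(np.diag(np.linalg.inv(r.jac.T@r.jac)))
    print(2*r.cost,len(r.fun)); print('stage',q[:3].round(2),np.degrees(q[3:5]).round(2),'stop',q[5].round(2),q[6:9].round(1)); print('mount',q[9:12].round(2),q[12:15].round(4),'cx',q[15]); print('sd',C[:6].round(3))
E
python3 fit.py
```

```text
56.13791420897503 55
stage [ 609.65 -217.24   82.9 ] [-18.79  17.67] stop -41.38 [ 66.8 -68.2  36.6]
mount [ 0.5  -0.99 -3.37] [-0.0015  0.0011  0.0008] cx -1.714543883157122
sd [0.834 0.351 0.667 0.004 0.005 0.299]
81.7686378268591 71
stage [ 608.31 -216.77   82.42] [-18.83  17.6 ] stop -41.41 [ 66.9 -68.2  36.6]
mount [-0.77 -0.94 -3.03] [-0.0019  0.0014  0.0003] cx -2.941351749669818
sd [0.658 0.301 0.63  0.004 0.005 0.298]
```

```bash
cat >> h.py <<'E'
STG=np.array([609.0,-217.1,82.5,np.radians(-18.82),np.radians(17.6)])
SX=-41.4
def tcp_for(gap,lift=0,q=None,gx=2.,hp=33.2,dt=14.8,y=0,th=None):
    """carrier pitched th (rad) with its upper lower-edge on face at gap (th=None: flush)"""
    q=STG if q is None else q
    if th is None: th=q[4]
    E=stagepts(q,[SX+76+gap,y,lift])
    return E+Ro.from_euler('ZY',[q[3],-th]).apply([-(38-gx),0,hp])-[0,0,dt]
E
python3 - <<'E'
from h import *
for g,l,th in [(17,8,0),(17,3,0),(17,0,0),(16,0,np.radians(9)),(16,0,None),(15,0,None),(15,-4,None),(0,0,None),(0,-4,None)]: print(g,l,th,tcp_for(g,l,th=th).round(1))
E
```

```text
17 8 0 [ 619.2 -220.6  124.1]
17 3 0 [ 620.6 -221.1  119.4]
17 0 0 [ 621.5 -221.4  116.5]
16 0 0.15707963267948966 [ 616.1 -219.5  110.2]
16 0 None [ 612.7 -218.4  103.8]
15 0 None [ 611.8 -218.   103.5]
15 -4 None [ 612.9 -218.4   99.6]
0 0 None [ 598.2 -213.4   98.9]
0 -4 None [ 599.4 -213.8   95.1]
```

jog_arm:
  slide:
    - [0.008, -0.002, -0.008]
    - [0.016, -0.004, -0.016]
    - [0.021, -0.006, -0.022]
    - [0.021, -0.006, -0.024]
    - [0.021, -0.006, -0.024]
    - [0.021, -0.006, -0.024]
    - [0.021, -0.006, -0.024]
  turn: [0, 0, 0, 0, 0, 0, 0]
  newtons: 4

```text
clock: 8.3
ee_pos: [620.2, -221.2, 125.1]
eef_rot: [-3.138, -0.002, -0.328]
contact_force: [-0.0, -0.1, -0.4]
grip_width: 0.133
```

```bash
cat > look.py <<'E'
from h import *
import sys
k=sys.argv[1]
s=sense();print(s['clock'],s['ee_pos'].round(2),s['eef_rot'].round(4),s['grip_width'],s['contact_force'].round(2),s['torque'].round(3))
im=get_image("wrist"); c=im["color"][:,:,::-1]
fs=[]
for i in range(3):
    s=get_image("side")["color"][:,:,::-1]; fs.append(s.astype(float)); 
s=np.mean(fs,0).astype(np.uint8)
ff=[sense()['contact_force']]; print(ff[0].round(2))
a=cv2.resize(s[140:230,195:295],None,fx=6,fy=6,interpolation=cv2.INTER_CUBIC)
b=cv2.resize(c[170:370,225:410],None,fx=3,fy=3,interpolation=cv2.INTER_CUBIC)
cv2.imwrite(f"pics/s{k}.png",a); cv2.imwrite(f"pics/v{k}.png",b)
E
python3 look.py 7
```

```text
8.3 [ 620.21 -221.23  125.06] [-3.1384e+00 -2.2000e-03 -3.2830e-01] 0.13342106381066843 [-0.03 -0.14 -0.42] [ 0.024  0.045 -0.034]
[ 0.23 -0.06 -0.99]
```

View pics/s7.png

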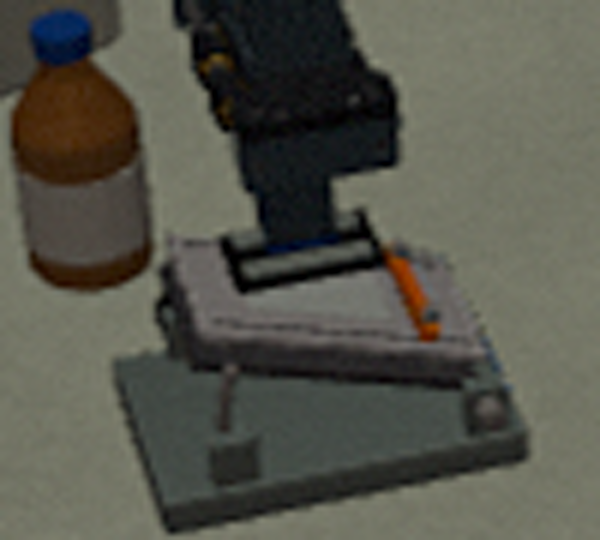

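View pics/v7.png

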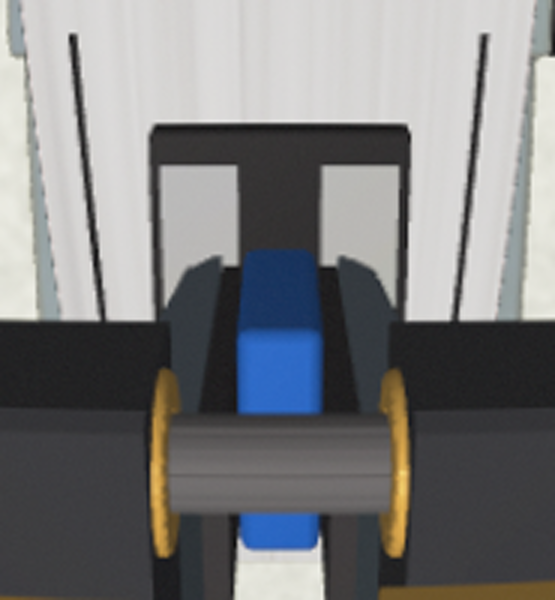

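jog_arm:
  slide:
    - [0.001, 0, -0.003]
    - [0.001, 0, -0.006]
    - [0, 0, -0.008]
    - [-0.001, 0.0005, -0.01]
    - [-0.0025, 0.001, -0.012]
    - [-0.004, 0.0015, -0.014]
    - [-0.004, 0.0015, -0.014]
  turn: [0, 0, 0, 0, 0, 0, 0]

```text
clock: 9.08
ee_pos: [615.8, -219.6, 110.9]
eef_rot: [-3.138, -0.002, -0.328]
contact_force: [-0.7, -0.2, -1.4]
grip_width: 0.129
```

```bash
python3 look.py 8
```

```text
9.0833 [ 615.84 -219.61  110.86] [-3.1384e+00 -2.1000e-03 -3.2840e-01] 0.12885979203798603 [-0.72 -0.18 -1.44] [0.062 0.053 0.009]
[-0.6  -0.75 -0.27]
```

View pics/s8.png

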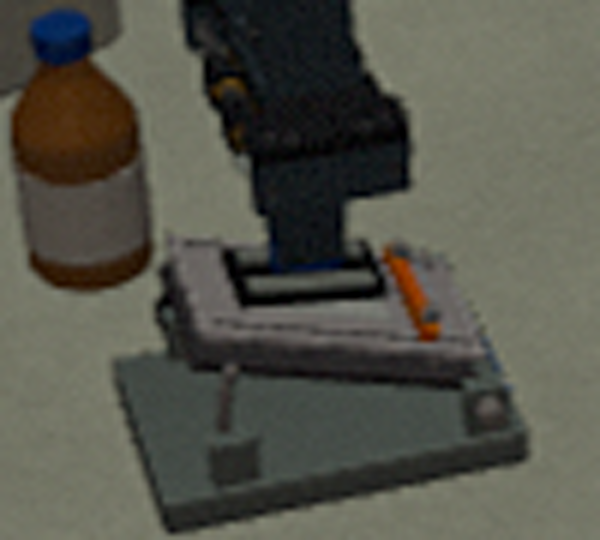

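View pics/v8.png

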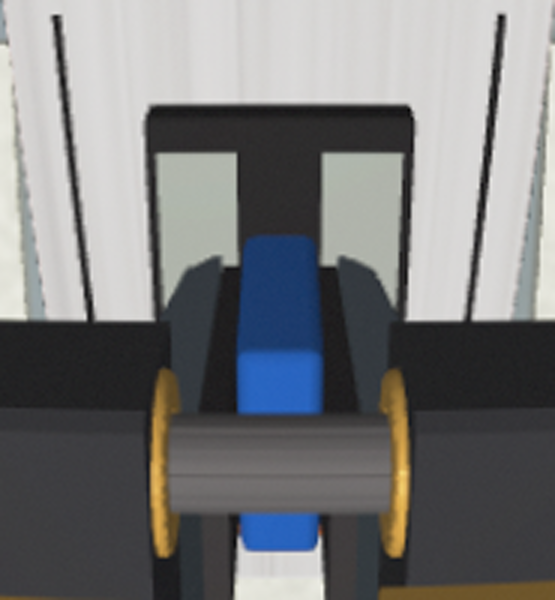

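```bash
cat > pit.py <<'E'
from h import *
import h
h.M=h.M.copy(); h.M[:3,3]+=[0,-.95,-3.2]
L=np.array([[18,6,48],[18,-6,48],[-18,6,48],[-18,-6,48],[18,6,8],[18,-6,8],[38,22,0],[38,-22,0]])
def pit(rows,xs):
    # rows: tab top far, tab top near, tab base far, plate bottom edge far
    p=np.array([[xs[0],rows[0]],[xs[1],rows[0]],[xs[0],rows[1]],[xs[1],rows[1]],[xs[2],rows[2]],[xs[3],rows[2]],[xs[4],rows[3]],[xs[5],rows[3]]])/3+[225,170]
    r=least_squares(lambda q:(projt(carr2tool(q,L))-p).ravel(),[0,18,0,0]);print(r.x.round(2),'pitch deg',np.degrees(r.x[2]).round(1),np.abs(r.fun).max().round(2))
pit([330,548,250,125],[238,322,243,317,150,410])
pit([351,549,236,105],[238,322,244,317,147,413])
E
python3 pit.py
```

```text
[-2.250e+00  1.805e+01 -1.000e-02  2.000e-01] pitch deg -0.7 1.8
[ 2.51 17.92  0.13  0.22] pitch deg 7.5 1.37
```

jog_arm:
  slide:
    - [-0.001, 0.0005, -0.002]
    - [-0.0025, 0.001, -0.0045]
    - [-0.0035, 0.0013, -0.006]
    - [-0.004, 0.0015, -0.0075]
    - [-0.004, 0.0015, -0.0075]
    - [-0.004, 0.0015, -0.0075]
  turn: [0, 0, 0, 0, 0, 0]

```text
clock: 9.78
ee_pos: [612.1, -218.2, 103.6]
eef_rot: [-3.138, -0.002, -0.328]
contact_force: [0.6, -0.6, -0.5]
grip_width: 0.131
```

```bash
python3 look.py 9
```

```text
9.7833 [ 612.11 -218.19  103.59] [-3.1384e+00 -2.1000e-03 -3.2840e-01] 0.13103062965496953 [ 0.61 -0.6  -0.46] [ 0.052 -0.012  0.022]
[ 1.04 -0.56 -0.24]
```

View pics/s9.png

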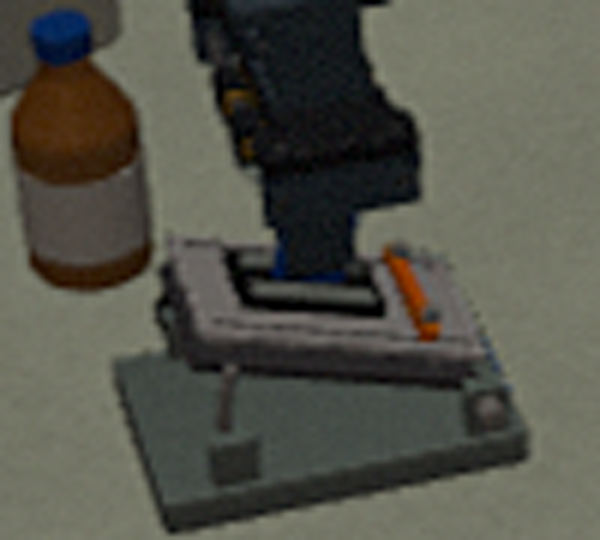

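View pics/v9.png

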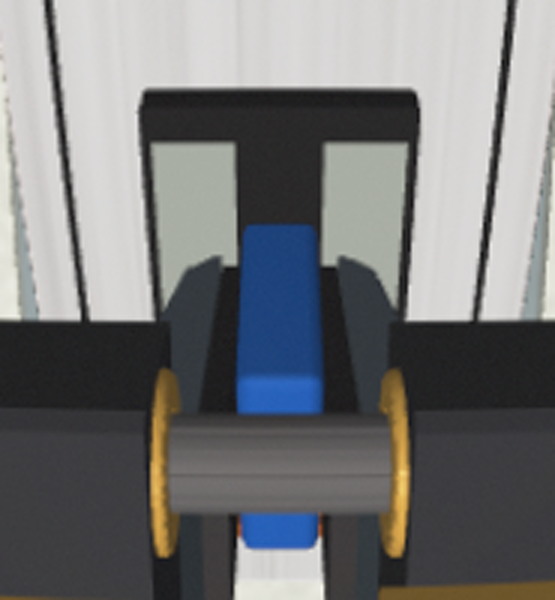

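```bash
cat >> pit.py <<'E'
pit([377,547,226,88],[238,322,244,317,142,418])
E
python3 pit.py
```

```text
[-2.250e+00  1.805e+01 -1.000e-02  2.000e-01] pitch deg -0.7 1.8
[ 2.51 17.92  0.13  0.22] pitch deg 7.5 1.37
[ 7.53 16.78  0.29  0.22] pitch deg 16.5 1.89
```

jog_arm:
  slide:
    - [-0.0003, 0.0001, -0.0008]
    - [-0.0005, 0.0002, -0.0017]
    - [-0.0005, 0.0002, -0.0017]
    - [-0.0005, 0.0002, -0.0017]
    - [-0.0005, 0.0002, -0.0017]
  turn: [0, 0, 0, 0, 0]

```text
clock: 10.4
ee_pos: [611.9, -218.1, 102.2]
eef_rot: [-3.138, -0.003, -0.328]
contact_force: [0.7, -0.3, 1.9]
grip_width: 0.134
```

```bash
cat > frc.py <<'E'
from h import *
import sys
n=int(sys.argv[1]); k=sys.argv[2] if len(sys.argv)>2 else None
F=[];fs=[];T=[]
for i in range(n):
    im=get_image("wrist" if i==0 else "side")["color"][:,:,::-1]
    if i==0: c=im
    else: fs.append(im.astype(float))
    s=sense();F.append(s['contact_force']);T.append(s['torque'])
R=stageR(STG[3],STG[4])
F=np.array(F);m=F.mean(0);print(s['clock'],s['ee_pos'].round(2),s['eef_rot'].round(4),'F',m.round(2),'sd',F.std(0).round(2),'stage-frame F',(R.T@m).round(2),'T',np.mean(T,0).round(3),s['grip_width'])
if k:
    sd=np.mean(fs,0).astype(np.uint8)
    cv2.imwrite(f"pics/s{k}.png",cv2.resize(sd[140:230,195:295],None,fx=6,fy=6,interpolation=cv2.INTER_CUBIC)); cv2.imwrite(f"pics/v{k}.png",cv2.resize(c[170:370,225:410],None,fx=3,fy=3,interpolation=cv2.INTER_CUBIC))
E
python3 frc.py 8 10
```

```text
10.8 [ 611.9  -218.09  102.16] [-3.1384e+00 -2.7000e-03 -3.2840e-01] F [ 0.25 -0.44  2.07] sd [0.36 0.42 0.55] stage-frame F [ 0.98 -0.34  1.86] T [-0.043 -0.086  0.008] 0.13309810133021932
```

View pics/v10.png

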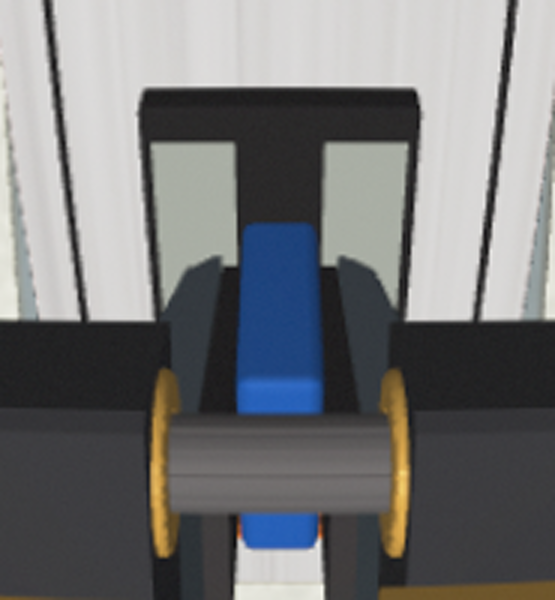

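View pics/s10.png

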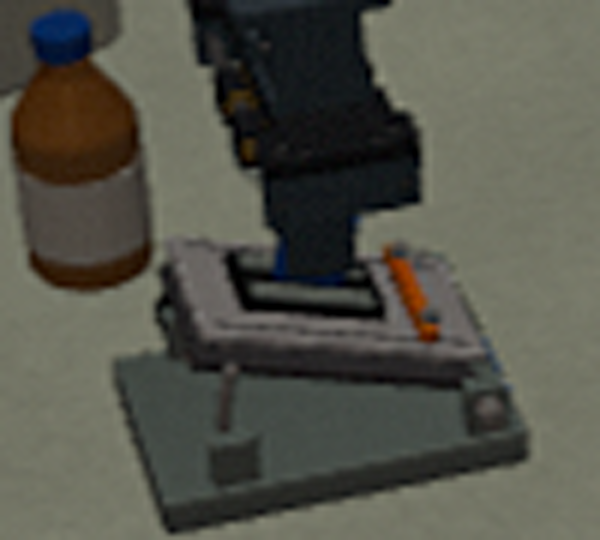

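```bash
python3 - <<'E'
from h import *
im=cv2.imread("pics/s10.png")
def d(L,col,q=STG):
    p=((proj("side",stagepts(q,L))-[195,140])*6).astype(int)
    cv2.polylines(im,[p],True,col,1); return p.tolist()
q=STG.copy(); q[2]-=1
g=15
print(d(CARR+[SX+38+g,0,0],(0,255,0),q)); print(d([[SX,40,9],[SX,-40,9],[SX-9,-40,9],[SX-9,40,9]],(255,255,0),q)); d(FACE,(255,0,255),q)
cv2.imwrite("pics/s10o.png",cv2.resize(im[180:420,120:560],None,fx=1.8,fy=1.8))
E
```

```text
[[241, 297], [222, 249], [365, 259], [386, 307]]
[[424, 327], [384, 241], [401, 242], [441, 329]]
```

View pics/s10o.png

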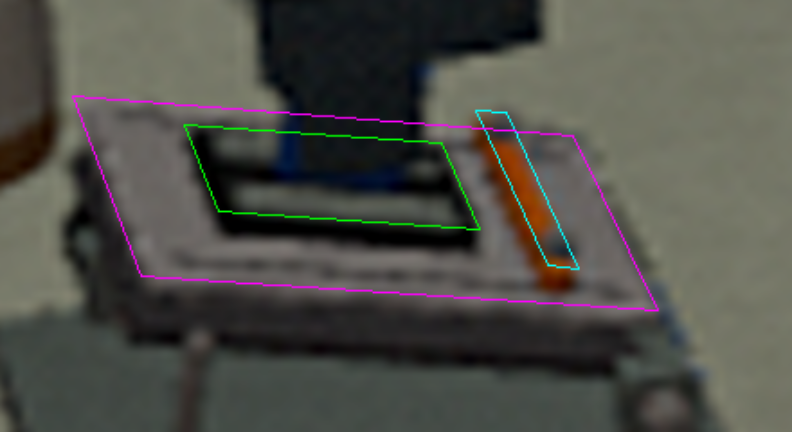

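jog_arm:
  slide:
    - [0, 0, -0.0002]
    - [0, 0, -0.0002]
    - [-0.0012, 0.0004, -0.0006]
    - [-0.0024, 0.0008, -0.001]
    - [-0.0036, 0.0012, -0.0014]
    - [-0.0048, 0.0016, -0.0018]
    - [-0.006, 0.002, -0.0022]
    - [-0.0072, 0.0025, -0.0026]
    - [-0.0084, 0.0029, -0.003]
    - [-0.0096, 0.0033, -0.0034]
    - [-0.0096, 0.0033, -0.0034]
    - [-0.0096, 0.0033, -0.0034]
  turn: [0, 0, 0, 0, 0, 0, 0, 0, 0, 0, 0, 0]
  newtons: 12

```text
clock: 11.8
ee_pos: [602.0, -214.7, 98.6]
eef_rot: [-3.138, -0.002, -0.328]
contact_force: [-1.7, -0.1, 1.1]
grip_width: 0.128
```

```bash
python3 frc.py 8 11
```

```text
12.2 [ 602.1  -214.71   98.62] [-3.1383e+00 -2.2000e-03 -3.2840e-01] F [-1.69  0.55  1.9 ] sd [0.5  0.45 0.36] stage-frame F [-1.12 -0.03  2.35] T [ 0.13   0.347 -0.024] 0.13122923222598232
```

View pics/v11.png

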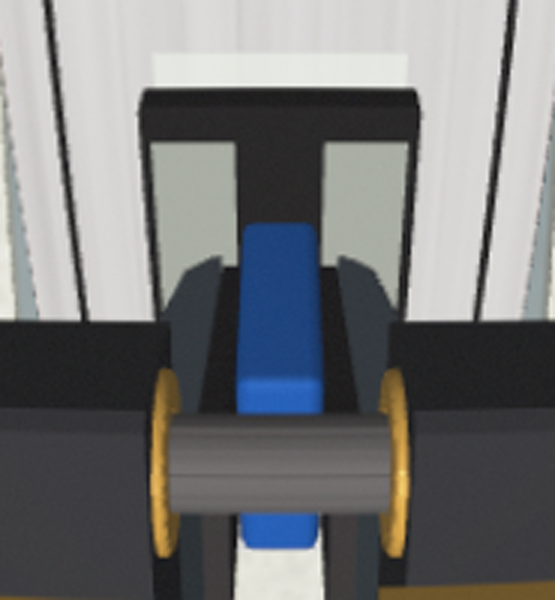

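View pics/s11.png

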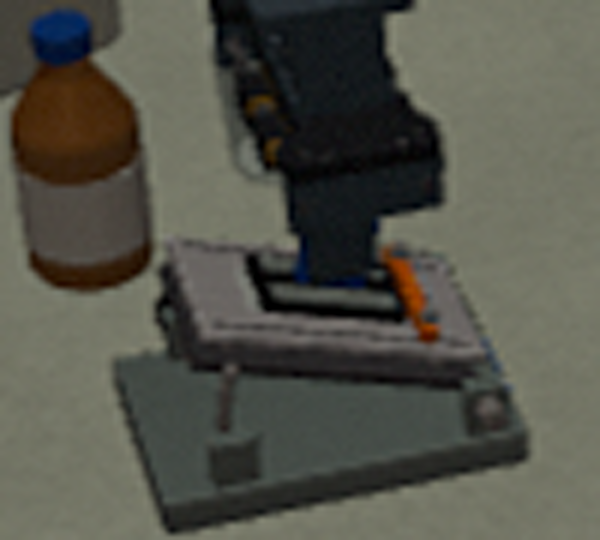

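jog_arm:
  slide:
    - [-0.0009, 0.0003, -0.0004]
    - [-0.0018, 0.0006, -0.0007]
    - [-0.0027, 0.0009, -0.001]
    - [-0.0027, 0.0009, -0.001]
    - [-0.0027, 0.0009, -0.001]
  turn: [0, 0, 0, 0, 0]

```text
clock: 12.62
ee_pos: [599.4, -213.9, 97.7]
eef_rot: [-3.138, -0.002, -0.328]
contact_force: [-0.3, 0.3, 2.2]
grip_width: 0.135
```

```bash
python3 frc.py 6 12
```

```text
12.9167 [ 599.46 -213.84   97.65] [-3.1383e+00 -2.3000e-03 -3.2840e-01] F [ 0.03 -0.09  2.47] sd [0.15 0.58 0.29] stage-frame F [ 0.8  -0.07  2.34] T [-0.07  -0.035 -0.013] 0.13031701469200485
```

View pics/s12.png

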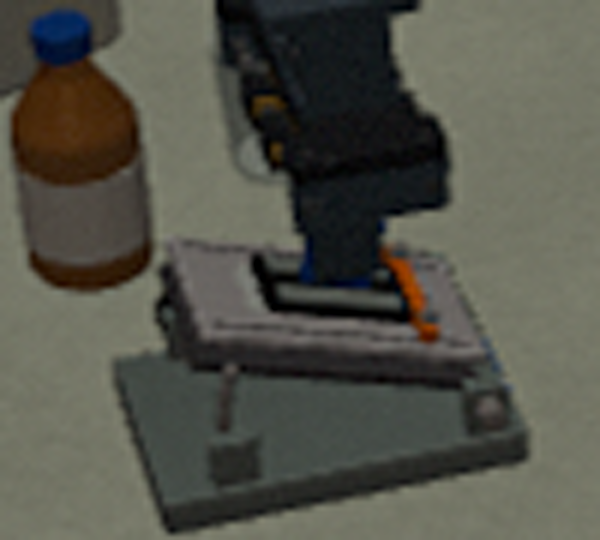

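jog_arm:
  slide:
    - [-0.0007, 0.0002, -0.0002]
    - [-0.0013, 0.0004, -0.0004]
    - [-0.0013, 0.0004, -0.0004]
  turn: [0, 0, 0]

```text
clock: 13.17
ee_pos: [599.1, -213.8, 97.8]
eef_rot: [-3.138, -0.005, -0.328]
contact_force: [5.3, -1.0, 4.4]
grip_width: 0.133
```

```bash
python3 frc.py 6
```

```text
13.4667 [ 599.2  -213.79   97.86] [-3.1384 -0.0048 -0.3284] F [ 4.66 -1.29  3.66] sd [0.34 0.44 0.78] stage-frame F [5.71 0.28 2.03] T [-0.18 -0.9   0.01] 0.1328099533031193
```

jog_arm:
  slide:
    - [-0.0003, 0.0001, -0.0002]
    - [-0.0003, 0.0001, -0.0002]
    - [-0.0003, 0.0001, -0.0002]
    - [0, 0, -0.001]
    - [0.0003, -0.0001, -0.002]
    - [0.0006, -0.0002, -0.003]
    - [0.0006, -0.0002, -0.003]
    - [0.0006, -0.0002, -0.003]
  turn: [0, 0, 0, 0, 0, 0, 0, 0]
  newtons: 20

```text
clock: 14.13
ee_pos: [600.1, -214.1, 95.1]
eef_rot: [-3.138, -0.005, -0.328]
contact_force: [3.0, 0.2, 6.7]
grip_width: 0.13
```

```bash
python3 frc.py 8 13
```

```text
14.5333 [ 600.01 -214.06   95.12] [-3.1384 -0.0051 -0.3284] F [ 2.88 -0.01  7.24] sd [0.27 0.64 0.4 ] stage-frame F [4.79 0.92 6.08] T [-0.04  -0.378  0.001] 0.12730637214596965
```

View pics/v13.png

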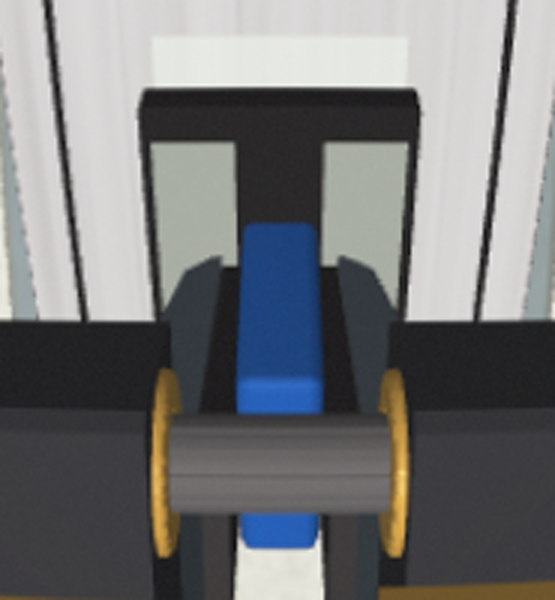

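View pics/s13.png

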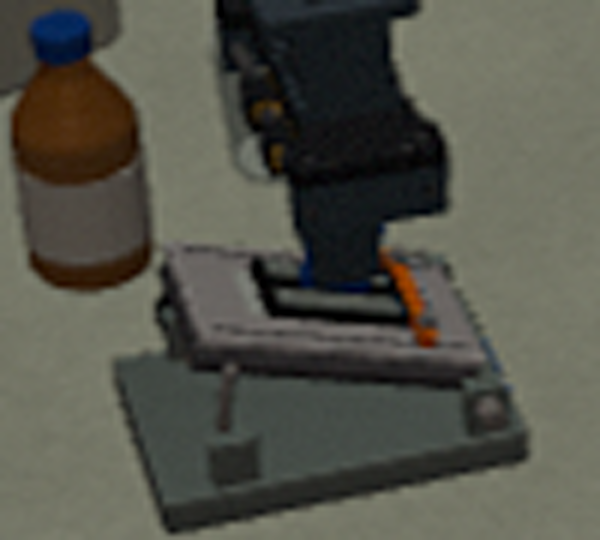

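jog_arm:
  slide:
    - [0, 0, -0.0006]
    - [0, 0, -0.0011]
    - [0, 0, -0.0011]
    - [0, 0, -0.0011]
    - [0, 0, -0.0011]
  turn: [0, 0, 0, 0, 0]

```text
clock: 14.95
ee_pos: [600.3, -214.1, 94.3]
eef_rot: [-3.138, -0.006, -0.328]
contact_force: [1.7, -0.5, 8.7]
grip_width: 0.13
```

```bash
python3 frc.py 16 14
```

```text
15.75 [ 600.3  -214.13   94.36] [-3.1383 -0.0056 -0.3284] F [ 2.22 -0.12  8.23] sd [0.49 0.37 0.53] stage-frame F [4.53 0.6  7.19] T [-0.009 -0.229  0.01 ] 0.1276572733714337
```

View pics/v14.png

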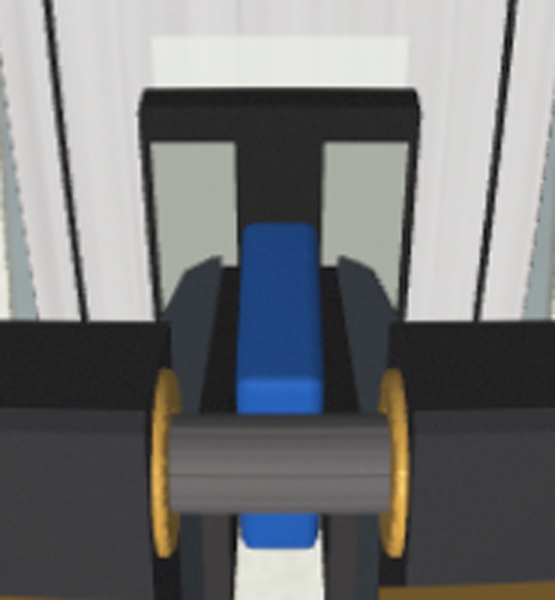

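View pics/s14.png

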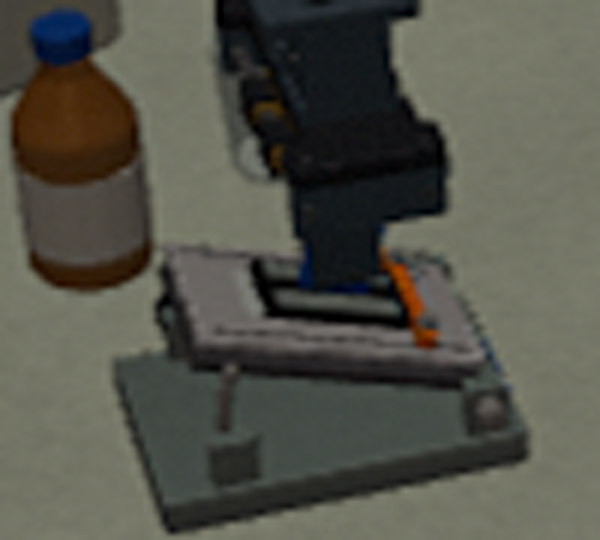

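```bash
python3 - <<'E'
from h import *
s=sense();print(s['clock'],s['ee_pos'],s['contact_force'],s['grip_width']);print(job_done())
E
```

```text
15.75 [ 600.29910672 -214.12844723   94.35648534] [ 2.88906524 -0.12064911  8.45528611] 0.1276572733714337
the job is handed in; nothing more can be done
None
```

I picked up the blue-tab carrier and laid it on the slope with about 13–15 mm to the stop. I slid it down under light pressure (about 2.5 N) until it met the stop, pressed the face in, and handed in at 15.75 s still holding the tab at 20 N. `job_done()` gave no verdict, so these last checks are all I have:

- **Sprung face:** the push into the slope was about 7.2 N measured, or 7.8 N with the carrier's weight. By the spring figures given that is about 3.9 mm, and the tool's travel gives about 4.0 mm. The face was not bottomed.
- **Stop:** the push along the slope jumped from about 0.8 to 5.7 N when it met the stop, and ended at about 4.5 N. There was almost no twist about the vertical, so I take the contact as square.
- **Centring:** in the last wrist picture the carrier is within about 0.3 mm of the middle of the face, and its edges look parallel to it.
- **Flush:** I found no sign of a gap, but I could not measure this to better than about half a degree. I measured the carrier's tilt as it was laid, at about 17.2°. The slope fitted as 17.0° at first and 17.6° after correcting the wrist camera.
- **Other objects:** nothing else was gripped or touched as far as I saw. The stage base looked unmoved in the side view, but I took no measurement of its tilt.

Two measurements disagreed. The wrist camera's calibration was off by about 1 mm sideways and 3 mm in height, and overlays on the side camera were off by a few millimetres. I corrected the wrist camera and settled the final position by touch and by comparing carrier and stage in the same picture.

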